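# Fit the 32 mm saddle on the pipe alignment clamp

### The job

Fit the second 32 mm saddle to the pipe alignment clamp: lift the lid of the blue case until it leans back on its stop and stays open, take out the saddle with the smaller bore (the larger one stays in the case), set it between the lips of the clamp's empty bed with its bore in line with the clamped pipe, and slide it until it drops over the locating pin, without banging it down. Then press it down firmly on the bed (about 15 N) and finish while still gripping it and pushing it down, so that its fixing screw can be done up from below. Leave the bottle, the pipe cutter and the black coupler where they are.

Things in the scene. Friction and masses are not known exactly. Their poses are not given: they have to be found in the camera images.
- case: Blue plastic case fixed to the bench: open box 150 (x) x 215 (y) x 44 mm high without the lid, walls and floor 5 mm, low divider (to 29 mm) along x in the middle. Origin: centre of underside, on the bench; x points from handle side to hinge side, z up. One saddle stands in each half on the floor, bore along the case's x within 0.12 rad; which is in which half varies.
- case_lid (a joint): Hinge of the case's lid, rad: 0 = shut, grows as it opens, 1.75 = stop (the lid leans 10 degrees back past upright and stays there by its weight; let go below about 1.5 it falls shut). Not latched. The lid is an 18 mm high shell, 0.3 kg.
- case_lid_bar (a point): Middle of the lid's black round handle bar: 14 mm thick, 104 mm long, parallel to the case's y, 42 mm in front of the lid's front edge (35 mm free between bar and case), 53.5 mm above the bench when shut; held by an arm at each end. It can turn between gripper fingers.
- case_lid_hinge (a point): Middle of the lid's hinge axis (parallel to the case's y), at the far top edge of the case, 44.5 mm above the bench. The bar's centre moves about it on a circle of 192 mm radius.
- saddle_small: The saddle to fit: aluminium block 76 mm (its x, across the pipe) x 46 mm (its y, along the bore) x 44 mm high, half-round bore 32 mm wide open at the top; 28 mm high at the middle. 0.25 to 0.49 kg. Blind round hole for the pin in the middle of its underside, 13.5 mm wide, 11 mm deep. Origin: mouth of the hole, z up. Best gripped across the 46 mm; either way round is right.
- saddle_large: The other saddle, to be left in the case: same block with a half-round bore of 50 mm diameter (19 mm high at the middle).
- clamp: Pipe alignment clamp fixed to the bench, base 150 x 250 x 10 mm. Origin: on the bench under the empty bed's pin; y is the pipe's direction, z up. Station 2 at y -130 mm holds a black 32 mm pipe (y -90 to -370, centre 89 mm up), jaw to 131 mm up. The empty station's post (x 49 mm, 96 mm high) and open jaw (leaning away from x 60 mm, to 200 mm up) stand at +x; its swing bolt hangs out at -x.
- bed (a point): Middle of the empty bed, at the foot of the locating pin, 45 mm above the bench; axes as the clamp. Bed flat, 81 mm wide in x between two lips 16 mm high, 46 mm long in y, open at both y ends (finger room there down to the base plate). Pin 12 mm thick, 10 mm high, its top 4 mm tapering to 7 mm. With the saddle seated, its origin is at this point.
- bottle: Bystander: amber glass bottle, 68 mm thick, 180 mm high, origin at its foot.
- cutter: Bystander: yellow pipe cutter lying flat, about 230 x 80 x 24 mm, origin under its middle.
- coupler: Bystander: black pipe coupler standing on end, 52 mm thick, 60 mm high, two terminals on its side, origin under its middle.

How it is judged:
On the way, in this order (a step that is already met when the one before it is completed fails the run):
1. the case lid rests open on its stop, the small saddle still in the case (value of joint case_lid above 1.68 rad and z of saddle_small in the frame of case below 0.03 m and horizontal distance between saddle_small and case below 0.09 m), for 0.2 s.
2. the small saddle has dropped over the locating pin onto the bed (z of saddle_small in the frame of bed below 0.003 m and horizontal distance between saddle_small and bed below 0.003 m), for 0.2 s.
At the end, for the whole second after the job is handed in: Small-bore saddle over the pin, flat on the bed (3 mm sideways, 2 mm in height, bore within 0.15 rad of the pipe), gripped by the fingers (over 5 N) and bearing on the clamp with over 9 N, weight included; lid open on its stop (over 1.68 rad), large saddle in the case (z of saddle_small in the frame of bed between -0.003 and 0.002 m and horizontal distance between saddle_small and bed below 0.003 m and angle between the y axis of saddle_small and the y axis of clamp, either way round below 0.15 rad and angle between saddle_small's own z axis and vertical below 0.05 rad and contact force between saddle_small and clamp above 9 N and contact force between the fingers and saddle_small above 5 N and linear speed of saddle_small below 0.02 m/s and value of joint case_lid above 1.68 rad and z of saddle_large in the frame of case below 0.02 m and horizontal distance between saddle_large and case below 0.09 m); the arm keeps its last pose, push and grip.
It fails at once if the saddle was banged or forced onto the clamp (over 100 N) (contact force between saddle_small and clamp above 100 N).
It fails at once if the large saddle was taken out of the case (z of saddle_large in the frame of case above 0.04 m).
It fails at once if a bystander was shifted by more than 30 mm (distance of any of bottle, cutter, coupler from where it was at the start of the episode above 0.03 m).
It also fails if it takes over 64 s, if anything falls off the work surface, if the arm or the gripper's body presses on something with over 40 N, if the wrist force passes 120 N, or if a joint passes its speed limit or range.

### The arm

A 6-joint arm with a two-finger parallel gripper is mounted at the origin on the work surface. World frame = base frame: x ahead of the robot, y to its left, z up, the work surface at z = 0. Lengths are in m, angles in rad, forces in N, time in s.
With the tool pointing down it reaches from about 0.25 to 0.725 m from the base axis. Payload 4 kg.
Tool frame: the origin (TCP) lies midway between the tips of the shut fingers; the grasp point (between the pads) lies bot.pinch_z behind it (bot.pinch_z is the distance from the TCP to the grasp point, in m); z points along the fingers, y is the line along which they close (so a half turn about z gives the same grasp; the last joint's range is limited). The gripper opens to 85 mm and grips with 20 to 120 N. Pads are 22 mm wide; open, the fingers measure 114 mm over their backs; the gripper's body (76 mm by 85 mm) begins 54 mm behind the grasp point. The pads swing forward as they close: fully open they stand 13 mm farther back than shut.
Start: joints at [1.286, 0.241, 0.005, 1.335, 0, 1.571], TCP at [0.14, 0.48, 0.231] pointing down, gripper open.
Joint ranges: [-2.72, 2.72], [-1.05, 1.87], [-1.09, 1.28], [-1.99, 2.15], [-1.42, 1.44], [-3.14, 3.14]. Speed limits (rad/s): [2.79, 2.79, 3.14, 3.14, 3.14, 3.14].

### API

Orientations are given as a unit quaternion [x, y, z, w].
In Python, from workcell import bot gives the robot as it stands.
- The arm moves only by the tool shift_gripper, called after "Call:" as name(argument=value, ...) on one line, values as JSON. Schema: {"type":"object","properties":{"steps":{"type":"array","items":{"type":"array","prefixItems":[{"type":"array","items":{"type":"number"},"minItems":3,"maxItems":3},{"type":"array","items":{"type":"number"},"minItems":3,"maxItems":3},{"type":"number"}],"minItems":3,"maxItems":3},"minItems":1,"maxItems":10},"only":{"type":"string"},"quiet":{"type":"boolean"},"lines":{"type":"string"}},"required":["steps"],"additionalProperties":false}. steps is a list of rows, 1 to 10 of them, each written [[rx, ry, rz], [dx, dy, dz], opening]: a rotation vector rx, ry, rz in rad, then dx, dy, dz in m, then the finger opening in m; each row is the pose to reach, as a shift and turn from the pose commanded when the call began, along the tool's axes at that moment; what a row does not reach only later rows make up. A row lasts 1/8 s, in which the tool goes at most 0.0625 m and 0.188 rad, less where a joint would pass 70% of its speed; a pose out of reach is approached as far as the arm can. The fingers move at their own pace and stop on an object; the grip force is fixed at half the most. Time passes only in rows, so rows that do not move let the fingers close. The tool returns the time, the measured TCP pose, the force, the opening and the grip force at its end. only (a regular expression) keeps the lines of the reply that match it, lines (a string "A,B") keeps lines A to B, and quiet returns only ok. Input that does not fit is refused with a message, and nothing moves.
- bot.get_obs(): the state, without advancing time (a new reading comes with each control period).
- bot.camera(name): name is "scene" or "side" or "wrist"; returns the picture (420x560x3 uint8, red, green, blue); there is no depth.
- bot.calibration(name): a dict with "mtx" (3x3 intrinsics, pixels), "k1" (the pictures are not rectified: a ray, as slopes to the right and down, at radius r is drawn at 1 + k1 r^2 times it, then the intrinsics apply), "R" (3x3) and "t" (3): a world point X has camera coordinates R X + t. Camera axes: x right, y down, z forward; pixel columns grow to the right and rows downward; lengths in m; the calibration is good to about 2 mm. A picture is of the moment at which its call begins: read the wrist's pose just before it. calibration takes no time and is no camera call; for the wrist camera it gives the pose at the moment of the call.
- bot.job_done(): hands the job in; it is judged then, once.
The state is a dict: "clock": time; "joint_pos": joint angles; "joint_vel": joint speeds; "tau": joint torques, N m; "eef_pos": TCP position; "tool_rot": TCP orientation; "ft_force": force on the tool from outside, world axes, zero at the start; "ft_torque": the same for the moment, N m; "grip_width": finger opening in m; "grasp_force": force on a finger pad.
Only numpy, scipy, OpenCV 4.12 (cv2) and the standard library are available. Lean on these libraries where they do the work, as an engineer would, in place of code of your own. Each camera call takes 0.05 s, during which the arm holds its last target. There are 200 camera calls.

## Working session

There is one attempt and no reset: what is moved stays moved. The work goes in short steps, Python scripts to look and compute and a tool call to move; the robot and the scene stay as the last step left them, time stands still between calls to the robot, and variables do not carry over. Pictures are saved under pics/ and viewed, at most 10 in all, crops included, and the job is handed in when it is done.

```bash
ls; mkdir -p pics; python3 - <<'E'
from workcell import bot
import cv2,numpy as np
for n in("scene","side","wrist"):
    c=bot.calibration(n); print(n,np.round(c["mtx"],1).tolist(),c["k1"],np.round(c["R"],3).tolist(),np.round(c["t"],3))
    cv2.imwrite(f"pics/{n}0.png",bot.camera(n)[:,:,::-1])
o=bot.get_obs(); print(o,bot.pinch_z)
E
```

```text
pics
workcell.py
scene [[388.6, 0.0, 273.8], [0.0, 388.6, 215.2], [0.0, 0.0, 1.0]] 0.024007559364224277 [[0.334, 0.942, 0.014], [0.542, -0.18, -0.821], [-0.771, 0.282, -0.57]] [-0.15  -0.244  1.637]
side [[400.3, 0.0, 286.5], [0.0, 400.3, 204.3], [0.0, 0.0, 1.0]] -0.024955075783334512 [[-0.925, -0.38, 0.02], [-0.293, 0.676, -0.676], [0.244, -0.631, -0.736]] [0.498 0.22  0.911]
wrist [[307.8, 0.0, 278.5], [0.0, 307.8, 209.8], [0.0, 0.0, 1.0]] -0.04024045213452547 [[0.282, 0.96, -0.003], [0.927, -0.271, 0.26], [0.249, -0.076, -0.966]] [-0.499 -0.033  0.38 ]
{'clock': 0.15, 'joint_pos': array([ 1.28599783e+00,  2.41265747e-01,  4.03638954e-03,  1.33518810e+00,
       -2.10745673e-05,  1.57080958e+00]), 'joint_vel': array([-0.00110282, -0.00232986,  0.00379347,  0.00036956,  0.00017378,
        0.00156186]), 'tau': array([ 4.61017607e-04, -3.72635329e+01,  2.52638358e+01,  1.23554107e-02,
        5.67073266e-05, -3.78935283e-06]), 'eef_pos': array([0.14035517, 0.47940304, 0.23060559]), 'tool_rot': array([ 1.41924989e-01,  9.89877084e-01, -8.03858440e-04, -1.04598429e-04]), 'ft_force': array([ 0.65436626, -0.07073636, -0.14796853]), 'ft_torque': array([0.04510942, 0.0081939 , 0.01403418]), 'grasp_force': 0.0, 'grip_width': 0.08532915876126035} 0.0187
```

View pics/scene0.png

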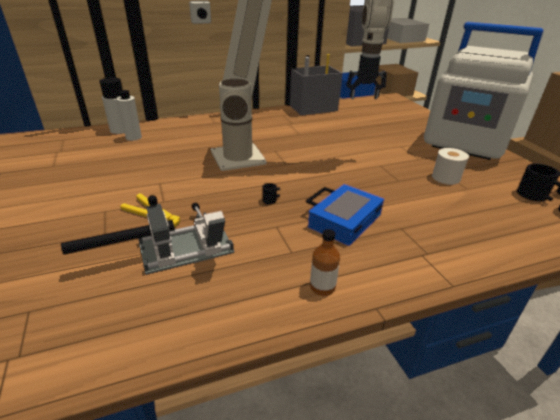

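View pics/side0.png

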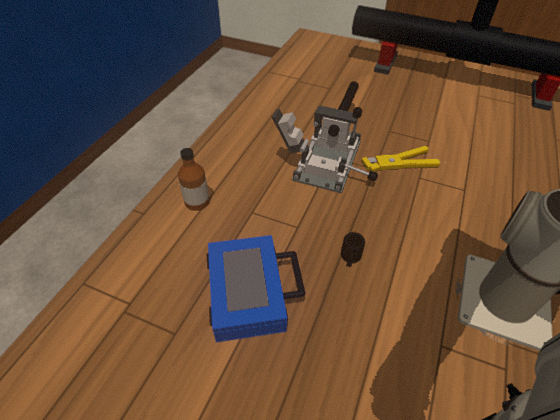

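The scene view shows the blue case at (347,212) with its bar on the robot side (320,197), and the clamp at (185,240). The bottle is at (325,265), the coupler at (270,193) and the cutter at (150,208). The side view shows the case at (247,285), its bar at (297,275), the clamp bed at (328,160) and the coupler at (352,248).

```bash
cat > h.py <<'E'
from workcell import bot
import cv2,numpy as np
from scipy.spatial.transform import Rotation as Ro
def rays(c,px):
    px=np.atleast_2d(np.array(px,float)); K=c["mtx"]
    d=(px-[K[0,2],K[1,2]])/[K[0,0],K[1,1]]; u=d.copy()
    for _ in range(8): u=d/(1+c["k1"]*(u**2).sum(1,keepdims=True))
    R=np.array(c["R"]); v=np.c_[u,np.ones(len(u))]@R
    return -R.T@np.array(c["t"]),v/np.linalg.norm(v,axis=1,keepdims=True)
def plane(c,px,z):
    o,v=rays(c,px); return o+v*((z-o[2])/v[:,2])[:,None]
def tri(obs):  # [(cal,px),...] -> point, residual
    A=np.zeros((3,3));b=np.zeros(3);L=[]
    for c,p in obs:
        o,v=rays(c,p); P=np.eye(3)-np.outer(v[0],v[0]); A+=P;b+=P@o;L.append((o,P))
    x=np.linalg.solve(A,b); return x,max(np.linalg.norm(P@(x-o)) for o,P in L)
def proj(c,X):
    p=np.atleast_2d(X)@np.array(c["R"]).T+c["t"]; u=p[:,:2]/p[:,2:]
    u=u*(1+c["k1"]*(u**2).sum(1,keepdims=True)); K=c["mtx"]
    return u*[K[0,0],K[1,1]]+[K[0,2],K[1,2]]
def snap(n,f):
    c=bot.calibration(n); im=bot.camera(n); cv2.imwrite(f"pics/{f}.png",im[:,:,::-1]); return c,im
def totool(w):  # world vector to tool axes
    return Ro.from_quat(bot.get_obs()["tool_rot"]).inv().apply(w)
E
python3 - <<'E'
from h import *
for n in("scene","side"):
    im=cv2.imread(f"pics/{n}0.png"); c=bot.calibration(n)
    h=cv2.cvtColor(im,cv2.COLOR_BGR2HSV); m=cv2.inRange(h,(108,150,60),(125,255,255))
    cs,_=cv2.findContours(m,0,2)
    box=(300,400,170,260) if n=="scene" else (195,320,220,350)
    cs=[k for k in cs if box[0]<k[:,0,0].mean()<box[1] and box[2]<k[:,0,1].mean()<box[3]]
    k=max(cs,key=cv2.contourArea); a=cv2.approxPolyDP(cv2.convexHull(k),4,True)[:,0]
    print(n,cv2.contourArea(k)); 
    for p,q,r in zip(a,plane(c,a,.062),plane(c,a,0)): print(p,q.round(3),r.round(3))
cs,cd=bot.calibration("scene"),bot.calibration("side")
for nm,z,a,b in(("bar",.0535,(318,198),(297,275)),("bed",.045,(184,243),(326,160)),("coupler",.06,(269,187),(352,240)),("bottle",.18,(329,235),(187,154)),("cutter",.02,(155,209),(395,160))):
    print(nm,tri([(cs,a),(cd,b)]),plane(cs,a,z).round(3),plane(cd,b,z).round(3))
E
```

```text
scene 2495.5
[382 199] [0.558 0.333 0.062] [0.477 0.397 0.   ]
[376 216] [0.636 0.262 0.062] [0.562 0.32  0.   ]
[350 243] [0.728 0.123 0.062] [0.662 0.168 0.   ]
[309 226] [0.619 0.048 0.062] [0.543 0.086 0.   ]
[310 210] [0.543 0.084 0.062] [0.46  0.126 0.   ]
[344 185] [0.439 0.258 0.062] [0.346 0.315 0.   ]
side 6120.0
[271 236] [0.545 0.083 0.062] [0.565 0.039 0.   ]
[285 330] [0.425 0.287 0.062] [0.435 0.26  0.   ]
[249 336] [0.485 0.326 0.062] [0.5   0.302 0.   ]
[214 329] [0.554 0.34  0.062] [0.575 0.317 0.   ]
[209 243] [0.669 0.159 0.062] [0.699 0.121 0.   ]
bar (array([0.45513642, 0.15063663, 0.04215927]), np.float64(0.0036801844797625673)) [[0.475 0.144 0.053]] [[0.451 0.154 0.053]]
bed (array([ 0.52441243, -0.3000119 ,  0.00787534]), np.float64(0.00881355950321989)) [[ 0.561 -0.308  0.045]] [[ 0.517 -0.247  0.045]]
coupler (array([0.36466158, 0.01258079, 0.05644691]), np.float64(0.0016352176627991014)) [[0.368 0.01  0.06 ]] [[0.365 0.017 0.06 ]]
bottle (array([0.80018918, 0.01105334, 0.17085112]), np.float64(0.0007498658669167691)) [[0.811 0.005 0.18 ]] [[0.793 0.019 0.18 ]]
cutter (array([ 0.33072354, -0.36512019,  0.02084947]), np.float64(0.004977414383575977)) [[ 0.322 -0.368  0.02 ]] [[ 0.333 -0.359  0.02 ]]
```

Call:
shift_gripper(steps=[[[0, 0, 0.745], [-0.396, -0.227, 0], 0.085], [[0, 0, 0.745], [-0.396, -0.227, 0], 0.085], [[0, 0, 0.745], [-0.396, -0.227, 0], 0.085], [[0, 0, 0.745], [-0.396, -0.227, 0], 0.085], [[0, 0, 0.745], [-0.396, -0.227, 0], 0.085], [[0, 0, 0.745], [-0.396, -0.227, 0], 0.085], [[0, 0, 0.745], [-0.396, -0.227, 0], 0.04], [[0, 0, 0.745], [-0.396, -0.227, 0], 0.04], [[0, 0, 0.745], [-0.396, -0.227, 0], 0.04]])

```text
clock: 1.27
eef_pos: [0.457, 0.1499, 0.2308]
tool_rot: [0.494, 0.87, -0.0, -0.001]
ft_force: [-0.7, 0.0, -0.1]
grip_width: 0.0398
grasp_force: 0.0
```

```bash
python3 -c "
from h import *
c,_=snap('wrist','w1'); np.savez('w1',**c); o=bot.get_obs(); print(o['eef_pos'],o['joint_pos'],o['grip_width'])
print(proj(c,[[.456,.15,.0535]]))"
```

```text
[0.45627042 0.15079338 0.23089766] [ 3.18754139e-01  2.03385971e-01 -4.38668488e-02  1.32490686e+00
  6.90901043e-04  1.34925466e+00] 0.039822920480221916
[[277.95636764 191.07652931]]
```

View pics/w1.png

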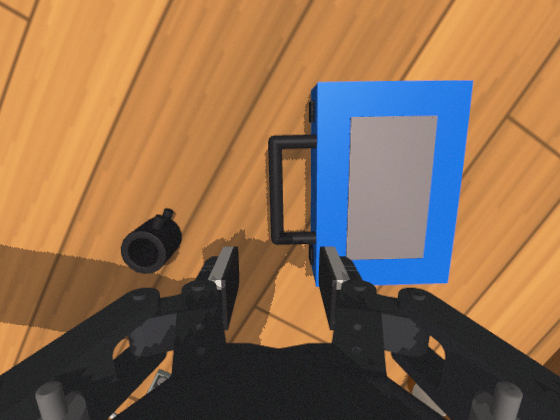

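The wrist view shows the black bar at column 275, rows 138–242. The lid's corners are near (318,83), (472,81), (449,283) and (318,286), and the coupler is at (150,243). I'll drop 70 mm for a second view to get the heights.

Call:
shift_gripper(steps=[[[0, 0, 0], [0, 0, 0.07], 0.04], [[0, 0, 0], [0, 0, 0.07], 0.04], [[0, 0, 0], [0, 0, 0.07], 0.04]])

```text
clock: 1.7
eef_pos: [0.4563, 0.1519, 0.162]
tool_rot: [0.492, 0.871, -0.0, -0.0]
ft_force: [-0.0, 0.4, -0.2]
grip_width: 0.0404
grasp_force: 0.0
```

```bash
python3 - <<'E'
from h import *
w1=dict(np.load('w1.npz')); c2,_=snap('wrist','w2'); np.savez('w2',**c2)
o=bot.get_obs();print(o['eef_pos'])
P=plane(w1,[(318,83),(472,81),(449,283),(318,286)],.062);print(P.round(4)); 
d=[]
for n,c,rows in(("w1",w1,(160,190,220)),("w2",c2,None)):
    g=cv2.imread(f"pics/{n}.png"); dk=(g.max(2)<75).astype(np.uint8)
    pr=proj(c,[[.456,.15,.0535]])[0]; r0,c0=int(pr[1]),int(pr[0]); print(n,pr)
    # bar: connected dark component seen around the prediction
    for r in range(r0-30,r0+31,30):
        x=np.where(dk[r,c0-40:c0+30])[0]+c0-40; print(r,x.min(),x.max(),x.mean())
    col=g[:,c0-2].max(1); 
    num,l,s,ce=cv2.connectedComponentsWithStats(dk); k=l[r0,c0]; print(s[k])
E
```

```text
[0.4574613  0.1520153  0.16309136]
[[0.4341 0.2612 0.062 ]
 [0.5601 0.3405 0.062 ]
 [0.6768 0.16   0.062 ]
 [0.5498 0.081  0.062 ]]
w1 [277.95636764 191.07652931]
161 269 281 275.0
191 270 282 276.0
221 270 282 276.0
[ 268  134   48  132 2351]
w2 [277.06397502 209.70579081]
179 266 281 273.5
209 267 282 274.5
239 268 283 275.5
[    0   139   560   281 61525]
```

View pics/w2.png

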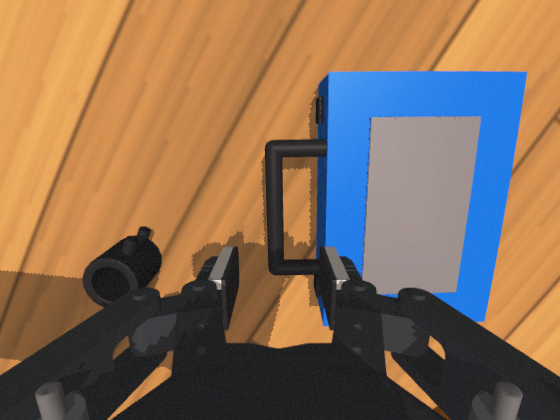

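The second wrist view shows the bar at column 274, rows 142–273, and the lid from (328,72) to (526,72).

```bash
python3 - <<'E'
from h import *
a,b=dict(np.load('w1.npz')),dict(np.load('w2.npz'))
print("top end",tri([(a,(275,141)),(b,(273,149))])); print("bot end",tri([(a,(276,238)),(b,(276,267))]))
for nm,c,q in(("w1",a,[(275,141),(276,238)]),("w2",b,[(273,149),(276,267)])):
    p=plane(c,q,.0535); print(nm,p.round(4),p.mean(0),np.linalg.norm(p[0]-p[1]))
P=plane(a,[(318,83),(472,81),(449,283),(318,286)],.062); m=P.mean(0); x=(P[1]+P[2]-P[0]-P[3])[:2]; x/=np.linalg.norm(x)
print("case",m,np.degrees(np.arctan2(x[1],x[0])),"bar pred",m[:2]-x*(.075+.042),"hinge",m[:2]+x*.075)
E
```

```text
top end (array([0.42610646, 0.19563782, 0.11019629]), np.float64(8.109078895779044e-05))
bot end (array([0.48155049, 0.1043027 , 0.05497886]), np.float64(0.0007081698457099166))
w1 [[0.4268 0.1932 0.0535]
 [0.4812 0.1034 0.0535]] [0.45399316 0.14830822 0.0535    ] 0.10496545068012166
w2 [[0.4271 0.1917 0.0535]
 [0.4825 0.1041 0.0535]] [0.45479819 0.1478959  0.0535    ] 0.103691058728327
case [0.55519267 0.21066655 0.062     ] 32.058853735262836 bar pred [0.45603478 0.14856411] hinge [0.61875542 0.25047581]
```

Call:
shift_gripper(steps=[[[0, 0, -0.016], [-0.002, -0.0035, 0.06], 0.034], [[0, 0, -0.016], [-0.002, -0.0035, 0.1], 0.034], [[0, 0, -0.016], [-0.002, -0.0035, 0.127], 0.034], [[0, 0, -0.016], [-0.002, -0.0035, 0.127], 0.034], [[0, 0, -0.016], [-0.002, -0.0035, 0.127], 0.0], [[0, 0, -0.016], [-0.002, -0.0035, 0.127], 0.0], [[0, 0, -0.016], [-0.002, -0.0035, 0.127], 0.0], [[0, 0, -0.016], [-0.002, -0.0035, 0.127], 0.0]])

```text
clock: 2.75
eef_pos: [0.4552, 0.1471, 0.0366]
tool_rot: [0.485, 0.874, 0.0, 0.001]
ft_force: [-4.6, -2.3, 5.6]
grip_width: 0.0124
grasp_force: 58.5
```

Call:
shift_gripper(steps=[[[0, 0, 0], [0, 0.0035, -0.0286], 0], [[0, 0, 0], [0, 0.0112, -0.0563], 0], [[0, 0, 0], [0, 0.023, -0.0825], 0], [[0, 0, 0], [0, 0.0386, -0.1067], 0], [[0, 0, 0], [0, 0.0576, -0.1283], 0], [[0, 0, 0], [0, 0.0797, -0.1469], 0], [[0, 0, 0], [0, 0.1042, -0.1618], 0], [[0, 0, 0], [0, 0.1307, -0.173], 0]])

```text
clock: 3.75
eef_pos: [0.5649, 0.2159, 0.2142]
tool_rot: [0.485, 0.874, 0.001, 0.001]
ft_force: [-6.9, -3.2, 10.1]
grip_width: 0.0113
grasp_force: 61.0
```

Call:
shift_gripper(steps=[[[0, 0, 0], [0, 0.0285, -0.0072], 0], [[0, 0, 0], [0, 0.0571, -0.01], 0], [[0, 0, 0], [0, 0.0858, -0.0084], 0], [[0, 0, 0], [0, 0.101, -0.0058], 0], [[0, 0, 0], [0, 0.101, -0.0058], 0], [[0, 0, 0], [0, 0.101, -0.0058], 0]])

```text
clock: 4.5
eef_pos: [0.6529, 0.2712, 0.2169]
tool_rot: [0.485, 0.874, 0.003, 0.002]
ft_force: [0.4, 1.6, 4.8]
grip_width: 0.0117
grasp_force: 66.6
```

```bash
python3 -c "
from h import *
o=bot.get_obs();print(o['eef_pos'],o['joint_pos'])"
```

```text
[0.65291526 0.27120798 0.2169332 ] [3.93219078e-01 6.86012814e-01 6.64087010e-01 1.54137305e+00
 1.10713764e-03 1.40630711e+00]
```

Call:
shift_gripper(steps=[[[0, 0, 0], [0, 0, 0], 0.04], [[0, 0, 0], [0, 0, 0], 0.04], [[0, 0, 0], [0, 0, -0.035], 0.04], [[0, 0, 0], [0, -0.05, -0.04], 0.06], [[0, 0, 0], [0, -0.11, -0.04], 0.085], [[0, 0, 0], [0, -0.14, -0.04], 0.085], [[0, 0, 0], [0, -0.14, -0.04], 0.085], [[0, 0, 0], [0, -0.14, -0.04], 0.085]])

```text
clock: 5.5
eef_pos: [0.5332, 0.1958, 0.2535]
tool_rot: [0.486, 0.874, 0.0, 0.0]
ft_force: [1.1, 0.4, -0.4]
grip_width: 0.085
grasp_force: 0.0
```

```bash
python3 -c "
from h import *
c,_=snap('wrist','w3'); np.savez('w3',**c); o=bot.get_obs(); print(o['eef_pos'],o['tool_rot'],o['joint_pos'],o['grip_width'])"
```

```text
[0.53345046 0.19600946 0.25319814] [4.85499119e-01 8.74237048e-01 3.31380768e-04 2.81250333e-04] [3.52120001e-01 3.70873073e-01 2.42011758e-01 1.44106575e+00
 6.94578857e-06 1.36598810e+00] 0.08514700629542948
```

View pics/w3.png

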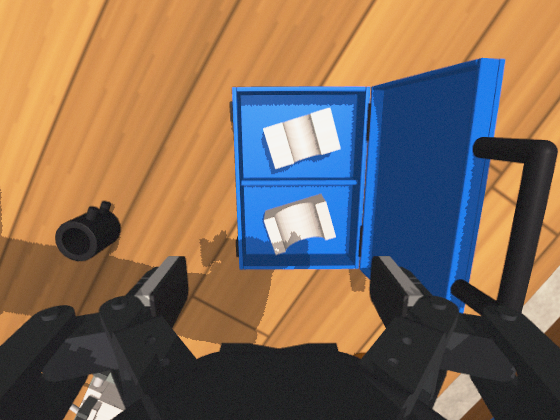

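The lid leans open on the right (bar at 530,150). Both saddles show between columns 262 and 340, the upper at (302,138) and the lower at (300,225). Their bores run roughly vertical in the image, across the case's x and not along it. I'll enlarge to measure.

```bash
python3 -c "
import cv2
g=cv2.imread('pics/w3.png')[90:265,245:365]; cv2.imwrite('pics/w3c.png',cv2.resize(g,None,fx=3.4,fy=3.4,interpolation=cv2.INTER_CUBIC))"
```

```text
(no output)
```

View pics/w3c.png

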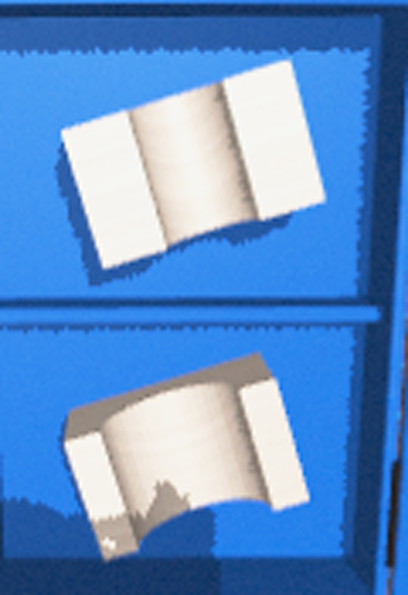

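The upper saddle has the narrow bore, so it is the small one; its top corners are at crop (62,130), (290,61), (326,201) and (104,269). The lower one has the wide bore.

```bash
python3 - <<'E'
from h import *
c=dict(np.load('w3.npz'))
q=np.array([(62,130),(290,61),(326,201),(104,269)])/3.4+[245,90]
for z in(.049,):
    P=plane(c,q,z); m=P.mean(0); x=(P[1]+P[2]-P[0]-P[3])[:2]; y=(P[0]+P[1]-P[2]-P[3])[:2]
    print(P.round(4),m.round(4),"len",np.linalg.norm(x)/2,np.linalg.norm(y)/2,"xyaw",np.degrees(np.arctan2(x[1],x[0])),"boreyaw",np.degrees(np.arctan2(y[1],y[0])))
# clamp: rough look in scene/side
E
```

```text
[[0.4848 0.2423 0.049 ]
 [0.5352 0.2988 0.049 ]
 [0.5699 0.2687 0.049 ]
 [0.5199 0.2112 0.049 ]] [0.5275 0.2553 0.049 ] len 0.07595296889592691 0.04638451416168634 xyaw 48.62556918102099 boreyaw 138.79965724390587
```

Call:
shift_gripper(steps=[[[0, 0, -0.188], [0.02, 0.01, 0], 0.085], [[0, 0, -0.376], [0.0535, 0.0263, 0], 0.085], [[0, 0, -0.564], [0.0535, 0.0263, 0], 0.085], [[0, 0, -0.752], [0.0535, 0.0263, 0], 0.085], [[0, 0, -0.94], [0.0535, 0.0263, 0], 0.085], [[0, 0, -1.128], [0.0535, 0.0263, 0.02], 0.085], [[0, 0, -1.316], [0.0535, 0.0263, 0.04], 0.085], [[0, 0, -1.504], [0.0535, 0.0263, 0.06], 0.085], [[0, 0, -1.692], [0.0535, 0.0263, 0.07], 0.058], [[0, 0, -1.864], [0.0535, 0.0263, 0.07], 0.058]])

```text
clock: 6.8
eef_pos: [0.5268, 0.2554, 0.181]
tool_rot: [-0.415, 0.91, -0.0, -0.001]
ft_force: [0.2, 0.0, 0.6]
grip_width: 0.058
grasp_force: 0.0
```

```bash
python3 -c "
from h import *
c,im=snap('wrist','w4'); np.savez('w4',**c); o=bot.get_obs(); print(o['eef_pos'],o['tool_rot'],o['joint_pos'],o['grip_width'])
print(proj(c,[[0.4848,0.2423,0.049],[0.5352,0.2988,0.049],[0.5699,0.2687,0.049],[0.5199,0.2112,0.049]]))"
```

```text
[0.52715863 0.25552711 0.18161519] [-4.16828092e-01  9.08984866e-01 -2.55532493e-05 -9.24590102e-04] [ 4.51359289e-01  4.36210628e-01  1.54055123e-01  1.29049067e+00
 -1.15141090e-05 -4.08547119e-01] 0.05811365645793545
[[303.77887627 160.11783583]
 [301.04755653 240.2634654 ]
 [252.77775801 240.30999015]
 [251.02231744 159.59497781]]
```

View pics/w4.png

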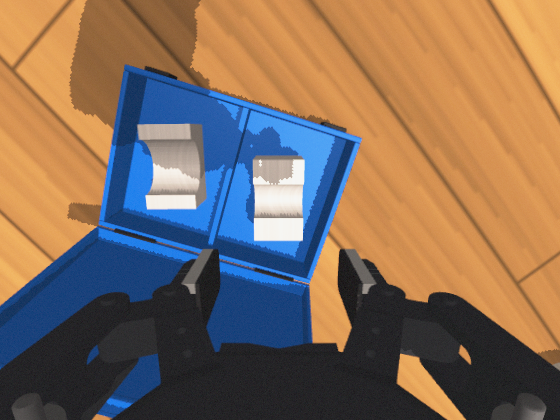

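The fresh view puts the saddle's corners at (253,160), (305,160), (303,240) and (253,240). These match the corners predicted from the first view to about 1.5 px, so position and height agree. I'll descend and grip.

```bash
python3 -c "
from h import *
a,b=dict(np.load('w3.npz')),dict(np.load('w4.npz'))
q=np.array([(62,130),(290,61),(326,201),(104,269)])/3.4+[245,90]
for p,r in zip(q,[(305,160),(302.5,240.5),(253.5,240.5),(252.5,160)]): print(tri([(a,p),(b,r)]))"
```

```text
(array([0.48441463, 0.24246549, 0.05161794]), np.float64(0.0005142375969171925))
(array([0.53427559, 0.29855192, 0.05236219]), np.float64(0.0006109296511723955))
(array([0.56931675, 0.26879532, 0.05054879]), np.float64(0.0003170743644418013))
(array([0.5191218 , 0.21199967, 0.05330454]), np.float64(0.0005680940091394723))
```

Call:
shift_gripper(steps=[[[0, 0, 0], [0, 0, 0.06], 0.058], [[0, 0, 0], [0, 0, 0.12], 0.058], [[0, 0, 0], [0, 0, 0.15], 0.058], [[0, 0, 0], [0, 0, 0.169], 0.058], [[0, 0, 0], [0, 0, 0.169], 0.058], [[0, 0, 0], [0, 0, 0.169], 0], [[0, 0, 0], [0, 0, 0.169], 0], [[0, 0, 0], [0, 0, 0.169], 0], [[0, 0, 0], [0, 0, 0.169], 0]])

```text
clock: 7.98
eef_pos: [0.527, 0.2552, 0.0146]
tool_rot: [-0.412, 0.911, 0.0, 0.001]
ft_force: [0.7, 0.6, -1.8]
grip_width: 0.0448
grasp_force: 63.7
```

Call:
shift_gripper(steps=[[[0, 0, 0], [0, 0, -0.02], 0], [[0, 0, 0], [0, 0, -0.07], 0], [[0, 0, 0], [0, 0, -0.13], 0], [[0, 0, 0], [0, 0, -0.19], 0], [[0, 0, 0], [0, 0, -0.22], 0], [[0, 0, 0], [0, 0, -0.22], 0]])

```text
clock: 8.72
eef_pos: [0.5281, 0.2557, 0.2372]
tool_rot: [-0.412, 0.911, 0.0, 0.003]
ft_force: [0.8, 0.4, -3.8]
grip_width: 0.0442
grasp_force: 63.6
```

```bash
python3 -c "
from h import *
a,b=bot.calibration('scene'),bot.calibration('side')
print('pipe',plane(a,[(66,247),(150,236)],.089)); print('pipe end',tri([(a,(66,247)),(b,(353,86))]))
print('base+y',plane(b,[(295,182),(346,190)],.01))
for n,c,m in(('side',b,(375,300)),):
  im=bot.camera('side'); cv2.imwrite('pics/side1.png',im[:,:,::-1])
print(bot.get_obs()['eef_pos'],bot.get_obs()['joint_pos'])"
```

```text
pipe [[ 0.53787619 -0.59846421  0.089     ]
 [ 0.55854612 -0.39304477  0.089     ]]
pipe end (array([ 0.54092862, -0.59703847,  0.08960592]), np.float64(0.0015151787175845268))
base+y [[ 0.57792146 -0.15980048  0.01      ]
 [ 0.43420234 -0.18729185  0.01      ]]
[0.52688552 0.25506683 0.23438396] [ 4.50861617e-01  4.10707716e-01  2.52684224e-01  1.41118831e+00
 -2.38085431e-05 -3.99196336e-01]
```

Call:
shift_gripper(steps=[[[0, 0, 0.05], [0.02, -0.02, -0.03], 0], [[0, 0, 0.15], [0.06, -0.06, -0.044], 0], [[0, 0, 0.25], [0.1, -0.1, -0.044], 0], [[0, 0, 0.35], [0.14, -0.14, -0.044], 0], [[0, 0, 0.45], [0.18, -0.18, -0.044], 0], [[0, 0, 0.55], [0.22, -0.22, -0.044], 0], [[0, 0, 0.65], [0.26, -0.26, -0.044], 0], [[0, 0, 0.75], [0.3, -0.3, -0.044], 0], [[0, 0, 0.785], [0.325, -0.33, -0.044], 0], [[0, 0, 0.785], [0.334, -0.339, -0.044], 0]])

```text
clock: 10.02
eef_pos: [0.5596, -0.2218, 0.274]
tool_rot: [-0.031, 1.0, 0.001, -0.003]
ft_force: [-0.5, 1.0, -3.8]
grip_width: 0.0445
grasp_force: 63.5
```

Call:
shift_gripper(steps=[[[0, 0, 0], [0, 0, 0], 0], [[0, 0, 0], [0, 0, 0], 0]])

```text
clock: 10.28
eef_pos: [0.5607, -0.2182, 0.2771]
tool_rot: [-0.033, 0.999, 0.001, -0.001]
ft_force: [-0.3, 1.0, -3.0]
grip_width: 0.0447
grasp_force: 63.5
```

```bash
python3 -c "
from h import *
c,im=snap('wrist','w5'); np.savez('w5',**c); o=bot.get_obs(); print(o['eef_pos'],o['tool_rot'],o['joint_pos'],o['grip_width'])"
```

```text
[ 0.56087274 -0.2180605   0.27762621] [-3.35805659e-02  9.99435783e-01  4.47597538e-04 -5.10093312e-04] [-3.71016006e-01  4.41609466e-01  4.10573446e-01  1.54105052e+00
  4.21315572e-04 -4.38190054e-01] 0.04445923273566106
```

View pics/w5.png

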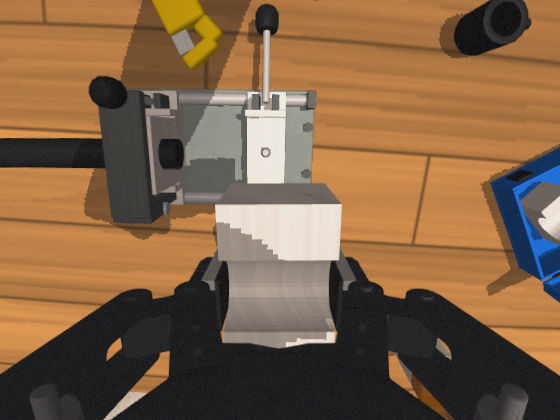

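The wrist view shows the locating pin at (265.5,152) on the white bed (columns 246–285). The pipe is at row 152 on the left, and the held saddle's front edge is at row 205. I'll take a second place for triangulation and measure edges by code.

Call:
shift_gripper(steps=[[[0, 0, 0], [0, 0.05, 0], 0], [[0, 0, 0], [0, 0.05, 0], 0], [[0, 0, 0], [0, 0.05, 0.02], 0], [[0, 0, 0], [0, 0.05, 0.02], 0]])

```text
clock: 10.82
eef_pos: [0.5568, -0.1686, 0.2569]
tool_rot: [-0.033, 0.999, 0.0, -0.002]
ft_force: [0.7, -0.4, -2.8]
grip_width: 0.0446
grasp_force: 63.6
```

```bash
cat > m.py <<'E'
from h import *
def look(f,rows,pin):
    c=dict(np.load(f+'.npz')); g=cv2.imread(f'pics/{f}.png'); G=cv2.GaussianBlur(cv2.cvtColor(g,cv2.COLOR_BGR2GRAY),(3,3),0).astype(float)
    u0,v0=pin; out=[]
    for s in(-1,1):
        E=[]
        for r in rows:
            seg=np.diff(G[r,int(u0)+s*28:int(u0)+s*9:-s]); k=seg.argmax(); E.append((u0-u0%1+s*28-s*(k+.5),r))
        E=np.array(E); p=plane(c,E,.045); t=p[:,:2]; vx,vy,x,y=cv2.fitLine(t.astype(np.float32),cv2.DIST_HUBER,0,.01,.01).ravel()
        out.append((x,y)); print(f,"edge cols",E[:,0],"dir",np.degrees(np.arctan2(vy,vx))%180)
    return c,G
def pinpos(f,guess,w=9):
    g=cv2.cvtColor(cv2.imread(f'pics/{f}.png'),cv2.COLOR_BGR2GRAY); u,v=map(int,guess)
    p=g[v-w:v+w+1,u-w:u+w+1]; m=(p<np.median(p)-15).astype(np.uint8); n,l,s,ce=cv2.connectedComponentsWithStats(m)
    print(s[1:],ce[1:]+[u-w,v-w])
E
python3 - <<'E'
from m import *
c,im=snap('wrist','w6'); np.savez('w6',**c); o=bot.get_obs(); print(o['eef_pos'],o['tool_rot'])
w5=dict(np.load('w5.npz')); X=plane(w5,(265.5,152),.055)[0]; print("pin",X); u=proj(c,X)[0]; print(u)
look('w5',range(122,182,6),(265.5,152)); look('w6',range(int(u[1])-28,int(u[1])+20,6),u)
pinpos('w5',(265,152)); pinpos('w6',u)
g=cv2.resize(cv2.imread('pics/w5.png')[100:190,225:325],None,fx=3.9,fy=3.9,interpolation=2); u=u.astype(int)
k=cv2.resize(cv2.imread('pics/w6.png')[u[1]-50:u[1]+40,u[0]-50:u[0]+50],None,fx=3.9,fy=3.9,interpolation=2); print(u)
cv2.imwrite('pics/pins.png',np.hstack([g,k]))
E
```

```text
[ 0.55729452 -0.16903511  0.25783812] [-3.31853876e-02  9.99448934e-01  1.77821640e-04 -7.25247135e-04]
pin [ 0.52359007 -0.23510023  0.055     ]
[220.14908585 154.23488165]
w5 edge cols [246.5 246.5 246.5 246.5 246.5 246.5 246.5 246.5 246.5 246.5] dir 2.3459017
w5 edge cols [284.5 284.5 284.5 284.5 284.5 284.5 284.5 284.5 284.5 283.5] dir 3.5123188
w6 edge cols [200.5 200.5 200.5 201.5 201.5 201.5 201.5 201.5] dir 2.0562682
w6 edge cols [240.5 240.5 241.5 241.5 241.5 241.5 241.5 241.5] dir 3.4965396
[[ 4  4 11 11 90]] [[265.21111111 151.71111111]]
[[  0   4  19  15 133]] [[220.91729323 157.23308271]]
[220 154]
```

View pics/pins.png

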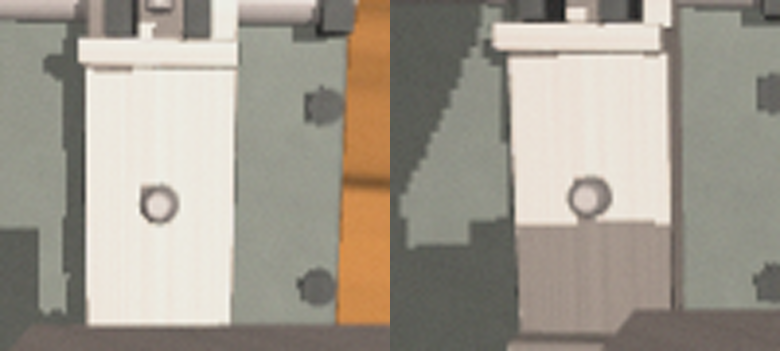

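Both crops show the pin clearly, its tip at full-image (265.8,152.8) in the first and (221.3,154.3) in the second. The near lip lies at the top edge of the bed.

```bash
python3 - <<'E'
from h import *
a,b=dict(np.load('w5.npz')),dict(np.load('w6.npz'))
print("pin tip",tri([(a,(265.8,152.8)),(b,(221.3,154.3))]))
for z in(.055,.05): print(plane(a,(265.6,152.5),z),plane(b,(221,154.4),z))
print("bed corner lip L,R",tri([(a,(225+86/3.9,100+66/3.9)),(b,(170+(510-390)/3.9,104+54/3.9))]),tri([(a,(225+236/3.9,100+66/3.9)),(b,(170+(669-390)/3.9,104+53/3.9))]))
# saddle in grip: front top edge in w5, tool frame
for f,c,e,R in(("w5",a,[0.56087,-.21806,.27762],[-3.358e-2,.99944,4e-4,-5e-4]),):
    r=Ro.from_quat(R)
    for z,px in((.0355,[(217,205),(341,205)]),(-.0085,[(237,184),(326,184)])):
        p=plane(c,px,e[2]+z); print(f,z,r.inv().apply(p-e).round(4))
E
```

```text
pin tip (array([ 0.52460638, -0.23496139,  0.04840473]), np.float64(0.00041425475598830084))
[[ 0.52416092 -0.23495087  0.055     ]] [[ 0.52371169 -0.23415072  0.055     ]]
[[ 0.52455622 -0.23512755  0.05      ]] [[ 0.52417723 -0.23504464  0.05      ]]
bed corner lip L,R (array([ 0.4854378 , -0.25926273,  0.04551736]), np.float64(0.000292727631415684)) (array([ 0.4823564 , -0.21426302,  0.04296942]), np.float64(0.0002331033880441636))
w5 0.0355 [[ 0.0389 -0.0216 -0.0355]
 [ 0.0389  0.0231 -0.0354]]
w5 -0.0085 [[ 0.0387 -0.0201  0.0085]
 [ 0.0386  0.0242  0.0086]]
```

Call:
shift_gripper(steps=[[[0, 0, 0.016], [0.018, -0.032, 0], 0], [[0, 0, 0.016], [0.0368, -0.0644, 0], 0], [[0, 0, 0.016], [0.0368, -0.0644, 0.04], 0], [[0, 0, 0.016], [0.0368, -0.0644, 0.09], 0], [[0, 0, 0.016], [0.0368, -0.0644, 0.14], 0], [[0, 0, 0.016], [0.0368, -0.0644, 0.17], 0], [[0, 0, 0.016], [0.0368, -0.0644, 0.182], 0], [[0, 0, 0.016], [0.0368, -0.0644, 0.182], 0], [[0, 0, 0.016], [0.0368, -0.0644, 0.182], 0]])

```text
clock: 12.0
eef_pos: [0.5268, -0.2371, 0.0782]
tool_rot: [-0.025, 1.0, -0.001, 0.002]
ft_force: [0.6, -0.6, -3.2]
grip_width: 0.0449
grasp_force: 63.6
```

```bash
python3 -c "
from h import *
P=[]
for i in range(4):
  c,im=snap('wrist','w7'); o=bot.get_obs(); P.append(np.r_[o['eef_pos'],o['ft_force']])
np.savez('w7',**c); print(np.array(P).round(4),o['tool_rot'])
"
```

```text
[[ 0.5268 -0.2371  0.0782  0.2285 -0.3545 -3.7153]
 [ 0.5266 -0.237   0.078  -0.1312 -0.0712 -4.6704]
 [ 0.5263 -0.2369  0.0778 -0.6134  0.1328 -4.0015]
 [ 0.5261 -0.2368  0.0775 -0.0363  0.2753 -3.675 ]] [-2.46302522e-02  9.99695847e-01 -5.37835588e-04  1.12917998e-03]
```

Call:
shift_gripper(steps=[[[0, 0, 0], [0.0012, 0.001, 0.004], 0], [[0, 0, 0], [0.0012, 0.001, 0.008], 0], [[0, 0, 0], [0.0012, 0.001, 0.011], 0], [[0, 0, 0], [0.0012, 0.001, 0.011], 0]])

```text
clock: 12.7
eef_pos: [0.5236, -0.2353, 0.0645]
tool_rot: [-0.025, 1.0, 0.0, -0.001]
ft_force: [-1.0, -0.6, -3.5]
grip_width: 0.0447
grasp_force: 63.7
```

Call:
shift_gripper(steps=[[[0, 0, 0], [0, 0, 0.001], 0], [[0, 0, 0], [0, 0, 0.002], 0], [[0, 0, 0], [0, 0, 0.003], 0], [[0, 0, 0], [0, 0, 0.004], 0], [[0, 0, 0], [0, 0, 0.004], 0]])

```text
clock: 13.32
eef_pos: [0.524, -0.2355, 0.0611]
tool_rot: [-0.025, 1.0, -0.0, 0.0]
ft_force: [0.6, -1.2, -3.6]
grip_width: 0.0449
grasp_force: 63.7
```

Call:
shift_gripper(steps=[[[0, 0, 0], [0, 0, 0.001], 0], [[0, 0, 0], [0, 0, 0.002], 0], [[0, 0, 0], [0, 0, 0.002], 0]])

```text
clock: 13.7
eef_pos: [0.5243, -0.2356, 0.0592]
tool_rot: [-0.025, 1.0, -0.0, 0.0]
ft_force: [1.2, -1.0, -3.8]
grip_width: 0.0451
grasp_force: 63.7
```

Call:
shift_gripper(steps=[[[0, 0, 0], [0, 0, 0.001], 0], [[0, 0, 0], [0, 0, 0.002], 0], [[0, 0, 0], [0, 0, 0.003], 0], [[0, 0, 0], [0, 0, 0.003], 0]])

```text
clock: 14.2
eef_pos: [0.5244, -0.2357, 0.0562]
tool_rot: [-0.025, 1.0, -0.0, 0.0]
ft_force: [2.5, -1.0, -2.4]
grip_width: 0.0446
grasp_force: 63.8
```

Call:
shift_gripper(steps=[[[0, 0, 0], [0, 0, 0.001], 0], [[0, 0, 0], [0, 0, 0.001], 0], [[0, 0, 0], [0, 0, 0.002], 0], [[0, 0, 0], [0, 0, 0.002], 0]])

```text
clock: 14.7
eef_pos: [0.5244, -0.2357, 0.0546]
tool_rot: [-0.025, 1.0, -0.0, 0.001]
ft_force: [2.9, -0.5, 1.0]
grip_width: 0.0446
grasp_force: 64.1
```

Call:
shift_gripper(steps=[[[0, 0, 0], [0, 0, 0.0005], 0], [[0, 0, 0], [0, 0, 0.001], 0], [[0, 0, 0], [0, 0, 0.001], 0], [[0, 0, 0], [0, 0, 0.001], 0]])

```text
clock: 15.2
eef_pos: [0.5244, -0.2356, 0.0546]
tool_rot: [-0.025, 1.0, -0.0, 0.001]
ft_force: [0.7, -0.5, 8.0]
grip_width: 0.0448
grasp_force: 65.0
```

Call:
shift_gripper(steps=[[[0, 0, 0], [0, 0, 0.0006], 0], [[0, 0, 0], [0, 0, 0.0006], 0], [[0, 0, 0], [0, 0, 0.0006], 0], [[0, 0, 0], [0, 0, 0.0006], 0]])

```text
clock: 15.7
eef_pos: [0.5245, -0.2357, 0.0546]
tool_rot: [-0.025, 1.0, -0.0, 0.001]
ft_force: [-1.1, 1.2, 11.0]
grip_width: 0.0444
grasp_force: 65.4
```

```bash
python3 -c "
from h import *
a=bot.camera('side')[:,:,::-1]; b=bot.camera('wrist')[:,:,::-1]
a=cv2.resize(a[80:360,200:400],(400,560)); b=cv2.resize(b[60:330,180:380],(400,560)); cv2.imwrite('pics/end.png',np.hstack([a,b]))
o=bot.get_obs(); print(o['eef_pos'],o['ft_force'],o['tool_rot'])"
```

```text
[ 0.52444737 -0.2356037   0.05456514] [-1.44921097  0.07445972  9.7549812 ] [-2.46161821e-02  9.99696486e-01 -3.47772500e-04  9.27048166e-04]
```

View pics/end.png

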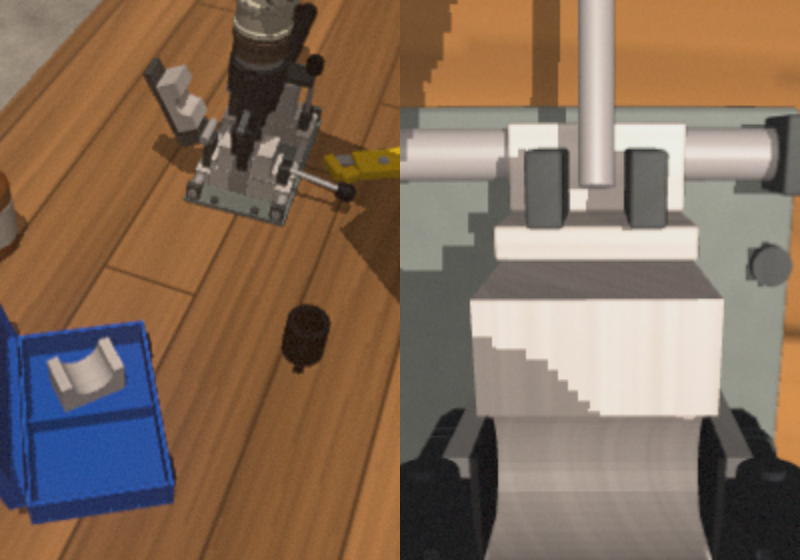

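The side crop shows the lid open, the large saddle still in its half and the small half empty. The wrist crop shows the saddle low between the lips and square to them. The TCP stands 40 mm above its height at the grasp, which matches the bed being 40 mm above the case floor, so the saddle is seated. I'll press slightly harder and hand in.

Call:
shift_gripper(steps=[[[0, 0, 0], [0, 0, 0.0005], 0], [[0, 0, 0], [0, 0, 0.0005], 0], [[0, 0, 0], [0, 0, 0.0005], 0], [[0, 0, 0], [0, 0, 0.0005], 0]])

```text
clock: 16.3
eef_pos: [0.5245, -0.2356, 0.0546]
tool_rot: [-0.025, 1.0, -0.0, 0.001]
ft_force: [-1.9, 1.4, 13.3]
grip_width: 0.0448
grasp_force: 65.7
```

```bash
python3 -c "
from h import *
o=bot.get_obs(); print(o['ft_force'],o['grasp_force']); print(bot.job_done())"
```

```text
[-1.94139808  1.37422624 13.29224086] 65.74902927779476
the job is handed in; nothing more can be done
None
```

The job is handed in at 16.3 s: the small-bore saddle is seated over the pin, still gripped and pressed down with about 17 N (13 N at the wrist plus its weight), the lid is open on its stop, the large saddle is still in the case, and no verdict came back.

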